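# Roll a mortar core into the V-block and up to its end stop

### The job

Get the long mortar core ready for its length check: with the fingertips, roll it by its side along the bench and up the ramp of the steel V-block until it drops into the V, well short of the end stop. Then push on its near end so that it slides along the V until its far end touches the end stop, and leave it lying there. Only push it, gently: do not grip or lift it, and leave the other things on the bench where they are.

Things in the scene. Friction and masses are not known exactly. Their poses are not given: they have to be found in the camera images.
- core_center (a point): Centre of the long mortar core: grey solid ground-smooth cylinder (friction about 0.35), 40 mm diameter, 140 mm long, about 0.4 kg, lying on the bench left of the V-block. Its x axis is the cylinder's axis, within 0.15 rad of the V's x axis; y and z turn as it rolls. It stops soon on the flat when not pushed, but rolls back down the ramp. Seated in the V, its centre is 25 mm above the bench.
- v_block: Low steel V-block fixed to the bench. Origin: at bench height below the V's bottom line. x runs along the V to the end stop (roughly away from the robot), y to the ramp (robot's left, where the core lies), z up. The V runs from x = -150 to +100 mm, open at the -x end. Bottom line (y = 0) 2 mm above the bench; flanks rise at 30 degrees, the far one to 22 mm at y = -34 mm; far face at y = -43 mm.
- ramp_lip (a point): Middle of the lip between ramp and V, at y = +16 mm of the V-block, 10 mm above the bench. The lip is flat from y = +14 to +18 mm; the V's near flank falls from it on one side, on the other the ramp slopes down to the bench at y = +78 mm, both over the whole length of the V (x = -150 to +100 mm).
- stop_face (a point): Point on the face of the end stop, over the V's bottom line, 25 mm above the bench. The stop is a dark upright steel plate, 42 mm high, from y = -43 to +18 mm of the V-block; its face is at x = +100 mm, so the core touches it when the core's centre is at x = +30 mm.
- core_stub: Short mortar core standing on end, 40 mm diameter, 60 mm tall; bystander. Origin: centre of its underside.
- mortar_cube_a: 40 mm grey mortar cube; bystander. Origin: centre of its underside.
- mortar_cube_b: Another 40 mm grey mortar cube; bystander. Origin: centre of its underside.
- tin: Round sample tin with lid, 60 mm diameter, 40 mm tall; bystander. Origin: centre of its underside.
- stopwatch: Dark stopwatch lying flat, 71 x 60 x 19 mm; bystander. Origin: centre of its underside.
- spanner: Steel open-ended spanner lying flat, 170 x 33 x 6 mm, length along its x; bystander. Origin: centre of its underside.

How it is judged (in metres and radians):
On the way, in this order (a step that is already met when the one before it is completed fails the run):
1. the core has been rolled along the bench, at least 20 mm from its start (angular speed of core above 0.3 rad/s and distance of core_center from where it was at the start of the episode above 0.02 m and height (world z) of core_center below 0.026 m and y of core_center in the frame of v_block above 0.075 m), for 0.05 s.
2. the core goes up the ramp on its side (y of core_center in the frame of v_block between 0.02 and 0.06 m and height (world z) of core_center between 0.0215 and 0.035 m), for 0.05 s.
3. the core lies in the V, its far end at least 10 mm short of the end stop (y of core_center in the frame of v_block between -0.004 and 0.004 m and height (world z) of core_center between 0.0225 and 0.028 m and angle between the x axis of core_center and the x axis of v_block, either way round below 0.04 rad and x of core_center in the frame of v_block below 0.02 m), for 0.2 s.
4. the core has been slid along the V to the end stop (y of core_center in the frame of v_block between -0.004 and 0.004 m and height (world z) of core_center between 0.0225 and 0.028 m and angle between the x axis of core_center and the x axis of v_block, either way round below 0.04 rad and x of core_center in the frame of v_block above 0.026 m), for 0.1 s.
At the end, for the whole second after the job is handed in: The core rests in the V (centre within 4 mm of the V's middle line, 22.5 to 28 mm above the bench, axis within 0.04 rad of the V), its far end within 4 mm of the end stop, still; the bystanders are within 30 mm of where they stood (all of step 4 and x of core_center in the frame of v_block below 0.034 m and linear speed of core below 0.01 m/s and distance of each of core_stub, mortar_cube_a, mortar_cube_b, tin, stopwatch, spanner from where it was at the start of the episode below 0.03 m); the robot touches nothing.
It fails at once if the core is lifted (centre more than 45 mm above the bench, or more than 30 mm while it is not over the V-block) (height (world z) of core_center above 0.045 m or (height (world z) of core_center above 0.03 m and y of core_center in the frame of v_block above 0.085 m)).
It fails at once if the core is gripped or pressed hard (fingers on it with more than 30 N) (contact force between the fingers and core above 30 N).
It fails at once if a bystander is moved more than 30 mm (distance of any of core_stub, mortar_cube_a, mortar_cube_b, tin, stopwatch, spanner from where it was at the start of the episode above 0.03 m).
It also fails if it takes over 48 s, if anything falls off the work surface, if the arm or the gripper's body presses on something with over 40 N, if the wrist force passes 120 N, or if a joint passes its speed limit or range.

### The arm

A 6-joint arm with a two-finger parallel gripper is mounted at the origin on a cart in front of the work surface, level with it; the furniture and walls round the work are solid. World frame = base frame: x ahead of the robot, y to its left, z up, the work surface at z = 0. Lengths are in mm, angles in degrees, forces in N, time in s.
With the tool pointing down it reaches from about 350 to 850 mm from the base axis. Payload 8.1 kg.
Tool frame: the origin (TCP) lies between the finger pads; the fingertips stand r.nose_length ahead of it and the grasp point (between the pads) lies 3 mm ahead of it (r.nose_length is the distance from the TCP to the fingertips, in mm); x points along the fingers, y is the direction in which the jaws open and shut, and the axes are right-handed (so a half turn about x gives the same grasp; the last joint's range is limited). The gripper opens to 85 mm and grips with 20 to 120 N. Pads are 22 mm wide; open, the fingers measure 114 mm over their backs; the gripper's body (76 mm by 85 mm) begins 54 mm behind the grasp point. The pads swing forward as they close: fully open they stand 13 mm farther back than shut.
Start: joints at [70.737, 7.471, 85.268, -0, 87.261, -4.893], TCP at [148.885, 581.239, 253.292] pointing down, gripper open.
Joint ranges: [-169.43, 169.43], [-51.17, 129.36], [1.28, 143.12], [-76.62, 256.62], [0, 156.53], [-152.29, 152.29]. Speed limits (degrees/s): [136.94, 136.94, 159.86, 180, 180, 180].

### API

Orientations are given as [roll, pitch, yaw] about the fixed x, y, z axes, in that order (R = Rz(yaw) Ry(pitch) Rx(roll)).
In Python, from bench import sense, optics, order, r gives the robot as it stands.
- The arm moves only by the tool carry_out, never from a script. Its argument "commands" is one flat list of numbers, 7 for each row, row after row: the shift along the tool's x, y, z in m, then the turn, a rotation vector about the tool's x, y, z in degrees, then the closure, from -1 (fully open) to 1 (shut), so that 0 is half open. A call has 1 to 12 rows; each row is the pose to reach, as a shift and turn from the pose measured when the call began, along the tool's axes at that moment; what a row does not reach only later rows make up. A row lasts 1/8 s, in which the tool goes at most 62.5 mm and 10.7 degrees, less where a joint would pass 70% of its speed; a pose out of reach is approached as far as the arm can. A call with a gripper value outside its range is refused whole. The fingers move at their own pace and stop on an object; "grip_force" is the grip in N (left out, the last holds). Time passes only in rows, so rows that repeat a pose let the fingers close. It gives the time, the measured TCP pose, the force and the opening at its end, in the units of the state.
- sense(): the state, without advancing time (a new reading comes with each control period).
- optics.snapshot(name): name is "scene" or "top" or "wrist"; returns (picture, depth): 400x640x3 uint8, red, green, blue; 400x640 float32, mm along the optical axis (not along the pixel's ray), 0 where there is no reading.
- optics.calibration(name): a dict with "mtx" (3x3 intrinsics, pixels), "k1" (the pictures are not rectified: a ray, as slopes to the right and down, at radius r is drawn at 1 + k1 r^2 times it, then the intrinsics apply), "extrinsics" (4x4, takes a point from camera to world coordinates). Camera axes: x right, y up, looking along -z (the intrinsics and any distortion apply to the point x, -y, -z); pixel columns grow to the right and rows downward; lengths in mm; the calibration is good to about 2 mm. A picture is of the moment at which its call begins: read the wrist's pose just before it. calibration takes no time and is no camera call; for the wrist camera it gives the pose at the moment of the call.
- order.hand_in(): hands the job in, once; it reports no verdict.
The state is a dict: "time": time; "joint_pos": joint angles; "qd": joint speeds; "joint_efforts": joint torques, N m; "tool_pos": TCP position; "tcp_rot": TCP orientation; "ft_force": force on the tool from outside, world axes, zero at the start; "wrist_torque": the same for the moment, N m; "finger_gap": finger opening in mm.
Only numpy, scipy, OpenCV 4.12 (cv2) and the standard library are available. Lean on these libraries where they do the work, as an engineer would, in place of code of your own. Each camera call takes 0.05 s, during which the arm holds its last target. There are 200 camera calls.

## Working session

There is one attempt and no reset: what is moved stays moved. The work goes in short steps, Python scripts to look and compute and a tool call to move; the robot and the scene stay as the last step left them, time stands still between calls to the robot, and variables do not carry over. Pictures are saved under pics/ and viewed, about 8 in all and at most 12, crops included, and the job is handed in when it is done.

Besides the shell and the picture viewer there is one more tool, called after ">>>" by a JSON object that holds its "name" and its "arguments", one argument or row to a line. carry_out: Moves the arm, as the interface text tells. Its arguments: {"type":"object","properties":{"commands":{"type":"array","items":{"type":"number"}},"grip_force":{"type":"number"}},"required":["commands"]}

```bash
mkdir -p pics; cat > h.py <<'E'
import numpy as np, cv2
from bench import sense, optics, order, r
def snap(n,f=None):
    C=optics.calibration(n); p,d=optics.snapshot(n)
    if f: cv2.imwrite('pics/'+f,p[:,:,::-1])
    return C,p,d
def cloud(C,d):
    K=np.array(C['mtx'],float);k1=C['k1'];E=np.array(C['extrinsics'],float)
    v,u=np.mgrid[0:d.shape[0],0:d.shape[1]].astype(float)
    pts=np.stack([u,v],-1).reshape(-1,1,2)
    s=cv2.undistortPoints(pts,K,np.array([k1,0,0,0.])).reshape(d.shape+(2,))
    P=np.stack([s[...,0]*d,-s[...,1]*d,-d,np.ones_like(d)],-1)
    W=(P@E.T)[...,:3]; W[d<=0]=np.nan
    return W
E
ls; python3 - <<'E'
from h import *
s=sense();print(s);print(r.nose_length)
C,p,d=snap('top','top1.png');W=cloud(C,d);np.save('W.npy',W)
print(C)
for v in range(20,400,40): print([tuple(np.round(W[v,u]).tolist()) for u in range(20,640,100)])
E
```

```text
h.py
pics
{'time': 0.0, 'joint_pos': array([ 7.07359018e+01,  7.51616190e+00,  8.53287933e+01,  1.50924018e-03,
        8.72628325e+01, -4.89286370e+00]), 'qd': array([-0.02850763, -0.0410335 ,  0.03302361,  0.0183282 , -0.03450237,
        0.01165554]), 'joint_efforts': array([-1.84949422e-03, -5.69385910e+01, -5.00548232e+01, -4.96302473e-04,
        1.50071742e-02,  1.51762421e-06]), 'tool_pos': array([148.71995438, 580.74721343, 252.23807963]), 'tcp_rot': array([ -95.69407641,   89.89220168, -110.06538438]), 'ft_force': array([ 0.35999834,  1.199348  , -0.11480765]), 'wrist_torque': array([0.00246385, 0.02661828, 0.0013217 ]), 'finger_gap': 85.86470482528493}
22.0
{'mtx': array([[428.00759437,   0.        , 316.58791632],
       [  0.        , 428.00759437, 202.89169413],
       [  0.        ,   0.        ,   1.        ]]), 'k1': 5.534574794999485e-05, 'extrinsics': array([[ 1.18073258e-02,  9.95853541e-01, -9.02015045e-02,
         5.01641458e+02],
       [-9.99790526e-01,  1.02493437e-02, -1.77159719e-02,
         1.43624731e+02],
       [-1.67180072e-02,  9.03917878e-02,  9.95
[... 1042 characters left out ...]
), (574.0, -447.0, -70.0), (552.0, -447.0, 366.0)]
[(439.0, 1020.0, -1.0), (442.0, 729.0, -0.0), (448.0, 430.0, 40.0), (450.0, 154.0, -0.0), (453.0, -130.0, 1.0), (454.0, -448.0, -79.0), (472.0, -448.0, 359.0)]
[(203.0, 1611.0, -852.0), (330.0, 721.0, 3.0), (333.0, 437.0, -1.0), (337.0, 153.0, -0.0), (342.0, -128.0, 4.0), (335.0, -446.0, -84.0), (393.0, -447.0, 354.0)]
[(16.0, 1592.0, -845.0), (22.0, 1113.0, -852.0), (31.0, 632.0, -847.0), (59.0, 156.0, -754.0), (45.0, -316.0, -851.0), (215.0, -448.0, -96.0), (313.0, -449.0, 345.0)]
[(-174.0, 1589.0, -861.0), (-163.0, 1104.0, -853.0), (nan, nan, nan), (118.0, 150.0, -3.0), (124.0, -126.0, 2.0), (98.0, -446.0, -100.0), (234.0, -449.0, 339.0)]
```

View pics/top1.png

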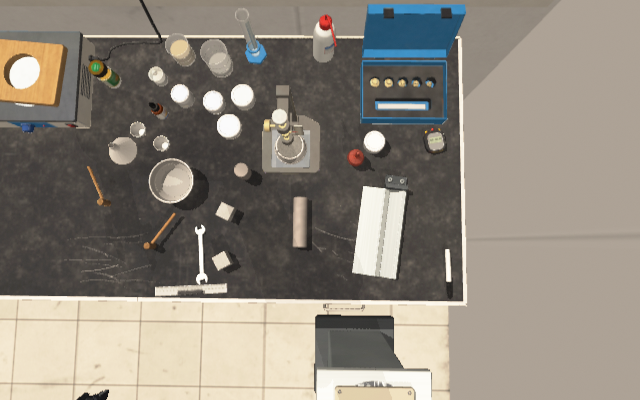

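The top view shows the core at about (300,222) and the V-block at (380,230) with its stop at (397,183). The stub is at (241,170), the cubes at (225,211) and (221,260), the spanner at (201,253), the tin at (374,141) and the stopwatch at (435,140). Next I'll measure the core and block.

```bash
python3 - <<'E'
from h import *
p=cv2.imread('pics/top1.png')
c=p[165:290,280:420]; cv2.imwrite('pics/crop1.png',cv2.resize(c,None,fx=4.6,fy=4.6,interpolation=cv2.INTER_CUBIC))
C=optics.calibration('top')
K=np.array(C['mtx']);E=np.array(C['extrinsics'])
def at(u,v,z):
    s=cv2.undistortPoints(np.array([[[u,v]]],float),K,np.array([C['k1'],0,0,0.]))[0,0]
    dr=E[:3,:3]@[s[0],-s[1],-1]; t=(z-E[2,3])/dr[2]; return E[:3,3]+t*dr
g=p.astype(int)
# white block
def rect(mask,z,name):
    m=cv2.morphologyEx(mask.astype(np.uint8),cv2.MORPH_OPEN,np.ones((3,3)))
    n,l,st,ce=cv2.connectedComponentsWithStats(m)
    i=1+np.argmax(st[1:,4]); cs,_=cv2.findContours((l==i).astype(np.uint8),0,cv2.CHAIN_APPROX_NONE)
    b=cv2.boxPoints(cv2.minAreaRect(cs[0])); print(name,st[i],b.round(1).tolist())
    print([at(*q,z).round(1).tolist() for q in b])
roi=np.zeros(p.shape[:2],bool); roi[170:285,340:420]=1
rect((g.min(2)>120)&roi,8,'block')
roi=np.zeros(p.shape[:2],bool); roi[185:260,285:315]=1
W=np.load('W.npy')
rect((g.max(2)>85)&roi,20,'core')
m=roi&(W[...,2]>12)&(W[...,2]<60); q=W[m]; print('core depth',m.sum(),np.nanmedian(q,0),np.percentile(q,[2,98],0)); 
xy=q[:,:2]-q[:,:2].mean(0); e=np.linalg.svd(xy,full_matrices=False)[2][0]; print(np.degrees(np.arctan2(e[1],e[0])))
roi=np.zeros(p.shape[:2],bool); roi[170:192,378:415]=1
m=roi&(W[...,2]>25); q=W[m]; print('stop',m.sum(),np.nanmedian(q,0),np.percentile(q,[2,98],0))
E
```

```text
block [ 352  186   54   93 3861] [[351.3999938964844, 273.3999938964844], [362.5, 185.10000610351562], [406.20001220703125, 190.5], [395.1000061035156, 278.8999938964844]]
[[413.5, 64.7, 8.0], [665.1, 34.1, 8.0], [650.6, -90.9, 8.0], [399.9, -58.2, 8.0]]
core [292 196  15  52 707] [[291.8999938964844, 247.0], [293.1000061035156, 195.8000030517578], [306.8999938964844, 196.10000610351562], [305.70001220703125, 247.3000030517578]]
[[486.0, 233.3, 20.0], [630.9, 232.4, 20.0], [630.3, 193.0, 20.0], [485.6, 194.3, 20.0]]
core depth 703 [558.25535215 212.1729518   37.19114584] [[491.44236923 193.81159103  23.95429574]
 [625.38779526 231.27727132  43.57774654]]
-179.154997244526
stop 118 [658.80321328 -57.22096452  41.27220819] [[651.01188417 -86.60528083  27.22707493]
 [667.55649187 -27.1569751   46.32799085]]
```

View pics/crop1.png

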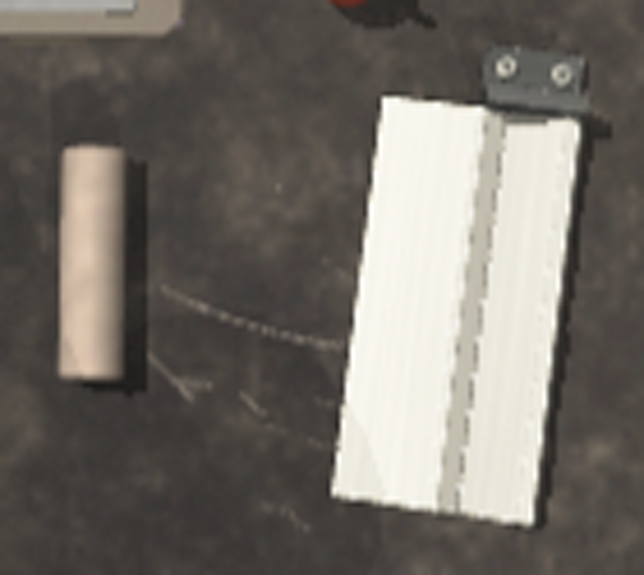

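The crop shows the core at crop (92,262) and the block with its V strip at (472,310) and the stop at (535,80). The sizes match what was given: core 145x39 mm, block 253x121 mm. That puts the V origin at about (555,-32) with yaw -6.9°, and the core centre at (558,213). Next I'll work out the first move.

```bash
cat >> h.py <<'E'
from scipy.spatial.transform import Rotation as Ro
O=np.array([555,-32,0.]); yaw=np.radians(-6.93)
ex=np.array([np.cos(yaw),np.sin(yaw),0]); ey=np.array([-ex[1],ex[0],0]); ez=np.array([0,0,1.])
def vpt(x,y,z): return O+x*ex+y*ey+z*ez
def inv(p): d=np.asarray(p)-O; return np.array([d@ex,d@ey,d[2]]).round(1)
def Rtool(s): return Ro.from_euler('xyz',s['tcp_rot'],degrees=True)
def cmd(x,y,z,sgn=None):
    s=sense(); R=Rtool(s); M=R.as_matrix()
    if sgn is None: sgn=np.sign(M[:,1]@ex)
    T=np.stack([-ez,sgn*ex,np.cross(-ez,sgn*ex)],1)
    rv=(R.inv()*Ro.from_matrix(T)).as_rotvec(degrees=True)
    print('t',round(s['time'],2),'V',inv(s['tool_pos']),'F',s['ft_force'].round(1),'gap',round(s['finger_gap'],1))
    print('shift m',(M.T@(vpt(x,y,z)-s['tool_pos'])/1000).round(4),'turn',rv.round(2))
    print('ex,ey,ez in tool',(M.T@ex).round(3),(M.T@ey).round(3),(M.T@ez).round(3))
E
python3 - <<'E'
from h import *
print(inv([558,213,20]))
cmd(-27,315,150,1);cmd(-27,315,150,-1)
E
```

```text
[-26.6 243.6  20. ]
t 0.05 V [-477.3  559.3  252.3] F [-0.4 -0.1  0.2] gap 85.5
shift m [ 0.1025 -0.1837  0.4781] turn [8.256e+01 7.000e-02 9.000e-02]
ex,ey,ez in tool [-0.     0.129  0.992] [-0.002  0.992 -0.129] [-1.    -0.002 -0.   ]
t 0.05 V [-477.3  559.3  252.3] F [-0.4 -0.1  0.2] gap 85.5
shift m [ 0.1025 -0.1837  0.4781] turn [-9.744e+01 -1.000e-01  7.000e-02]
ex,ey,ez in tool [-0.     0.129  0.992] [-0.002  0.992 -0.129] [-1.    -0.002 -0.   ]
```

>>> {"name": "carry_out", "arguments": {
  "commands": [0.1, -0.183, 0.478, 82.5, 0, 0, -1, 0.1, -0.183, 0.478, 82.5, 0, 0, -1, 0.1, -0.183, 0.478, 82.5, 0, 0, -1, 0.1, -0.183, 0.478, 82.5, 0, 0, -1, 0.1, -0.183, 0.478, 82.5, 0, 0, -1, 0.1, -0.183, 0.478, 82.5, 0, 0, -1, 0.1, -0.183, 0.478, 82.5, 0, 0, -1, 0.1, -0.183, 0.478, 82.5, 0, 0, -1, 0.1, -0.183, 0.478, 82.5, 0, 0, -1, 0.1, -0.183, 0.478, 82.5, 0, 0, -1, 0.1, -0.183, 0.478, 82.5, 0, 0, -1, 0.1, -0.183, 0.478, 82.5, 0, 0, -1]
}}

```text
time: 1.55
tool_pos: [565.3, 286.1, 153.0]
tcp_rot: [-8.0, 89.9, -104.7]
ft_force: [0.1, -0.1, 0.3]
finger_gap: 85.3
```

```bash
python3 - <<'E'
from h import *
cmd(-27,315,50)
C,p,d=snap('wrist','w1.png'); print(C['extrinsics'].round(2)); np.savez('w1.npz',W=cloud(C,d))
snap('scene','s1.png')
a=cv2.imread('pics/w1.png');b=cv2.imread('pics/s1.png')
cv2.imwrite('pics/both.png',cv2.resize(np.vstack([a,b]),(480,600)))
E
```

```text
t 1.55 V [-28.1 317.  153. ] F [ 0.1 -0.1  0.3] gap 85.3
shift m [0.103  0.0012 0.0019] turn [0.2  0.08 0.01]
ex,ey,ez in tool [-0.     1.     0.003] [-0.001  0.003 -1.   ] [-1.    -0.     0.001]
[[ 9.9000e-01  1.1000e-01  4.0000e-02  5.7472e+02]
 [-1.2000e-01  9.4000e-01  3.2000e-01  3.6901e+02]
 [ 0.0000e+00 -3.3000e-01  9.5000e-01  2.7331e+02]
 [ 0.0000e+00  0.0000e+00  0.0000e+00  1.0000e+00]]
```

View pics/both.png

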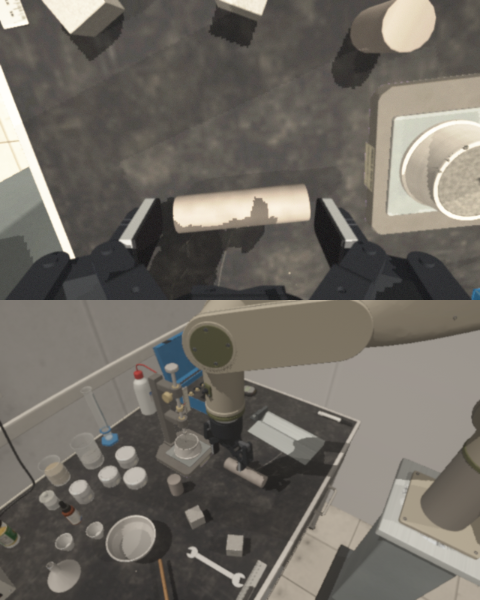

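The wrist view shows the core between the fingertip outlines at (240,207), with nothing else close to the fingers. The scene view agrees. I'll get the fingertip height from the wrist depth and refine the core and block positions.

```bash
python3 - <<'E'
from h import *
W=np.load('w1.npz')['W']; V=np.stack([(W-O)@ex,(W-O)@ey,W[...,2]],-1).reshape(-1,3)
m=(abs(V[:,0]+28)<70)&(abs(V[:,1]-317)<60)&(V[:,2]>80)
q=V[m]; 
for sg in(-1,1):
    f=q[sg*(q[:,0]+28)>0]; k=f[:,2]<np.percentile(f[:,2],3)+8
    print(sg,len(f),'tip z pct',np.percentile(f[:,2],[0.5,2,10]).round(1),'tip y',np.percentile(f[k,1],[2,98]).round(1),'x',np.percentile(f[k,0],[2,98]).round(1))
m=(V[:,2]>12)&(V[:,2]<60)&(abs(V[:,1]-243)<40)&(abs(V[:,0]+27)<100); c=V[m]
print('core',m.sum(),np.percentile(c,[1,50,99],0).round(1))
E
```

```text
-1 15290 tip z pct [146.5 150.6 164.2] tip y [306.1 327.7] x [-84.1 -70.9]
1 15448 tip z pct [146.6 150.6 164.4] tip y [306.4 328. ] x [14. 27.]
core 8981 [[-93.6 224.4  13.7]
 [-24.8 250.7  36. ]
 [ 41.9 267.3  40.4]]
```

The tips are about 8.5 mm ahead of the TCP when open, and the fingers span ±11 mm in y. I'll descend behind the core to a tip height of about 13 mm.

>>> {"name": "carry_out", "arguments": {
  "commands": [0.05, 0.001, 0, 0.2, 0, 0, -1, 0.09, 0.001, 0, 0.2, 0, 0, -1, 0.12, 0.001, 0, 0.2, 0, 0, -1, 0.131, 0.001, 0, 0.2, 0, 0, -1, 0.131, 0.001, 0, 0.2, 0, 0, -1, 0.131, 0.001, 0.008, 0.2, 0, 0, -1, 0.131, 0.001, 0.016, 0.2, 0, 0, -1, 0.131, 0.001, 0.024, 0.2, 0, 0, -1, 0.131, 0.001, 0.028, 0.2, 0, 0, -1]
}}

```text
time: 2.78
tool_pos: [563.4, 257.0, 22.5]
tcp_rot: [20.5, 89.9, -76.5]
ft_force: [-0.0, 0.2, -0.4]
finger_gap: 85.4
```

```bash
python3 - <<'E'
from h import *
cmd(-27,120,22)
E
```

```text
t 2.77 V [-26.5 287.9  22.5] F [-0.   0.2 -0.4] gap 85.4
shift m [ 0.0007 -0.0003  0.1679] turn [-0.06  0.07 -0.03]
ex,ey,ez in tool [ 0.     1.    -0.001] [-0.001 -0.001 -1.   ] [-1.     0.     0.001]
```

Now I'll push along the flat at about 50 mm/s, with a gentle start.

>>> {"name": "carry_out", "arguments": {
  "commands": [0, 0, 0.004, 0, 0, 0, -1, 0, 0, 0.008, 0, 0, 0, -1, 0, 0, 0.012, 0, 0, 0, -1, 0, 0, 0.016, 0, 0, 0, -1, 0, 0, 0.021, 0, 0, 0, -1, 0, 0, 0.026, 0, 0, 0, -1, 0, 0, 0.032, 0, 0, 0, -1, 0, 0, 0.038, 0, 0, 0, -1, 0, 0, 0.044, 0, 0, 0, -1, 0, 0, 0.05, 0, 0, 0, -1, 0, 0, 0.056, 0, 0, 0, -1, 0, 0, 0.061, 0, 0, 0, -1]
}}

```text
time: 4.28
tool_pos: [556.0, 196.0, 22.5]
tcp_rot: [21.0, 89.9, -76.0]
ft_force: [-0.7, -0.4, -0.2]
finger_gap: 85.4
```

```bash
cat >> h.py <<'E'
def core(cam='top'):
    C,p,d=snap(cam); W=cloud(C,d); V=np.stack([(W-O)@ex,(W-O)@ey,W[...,2]],-1)
    g=p.astype(int); red=(g[...,0]-g[...,2]>12)&(g[...,0]>70)&(V[...,2]>5)&(V[...,2]<60)&(abs(V[...,0]+27)<130)&(V[...,1]>-45)&(V[...,1]<280)
    q=V[red]; 
    if len(q)<30: print('core px',len(q)); return
    q=q[np.abs(q[:,1]-np.median(q[:,1]))<35]
    f=np.polyfit(q[:,0],q[:,1],1)
    print(cam,'core px',len(q),'pct 2/50/98',np.percentile(q,[2,50,98],0).round(1).tolist(),'angle',np.degrees(np.arctan(f[0])).round(1))
E
python3 - <<'E'
from h import *
cmd(-27,120,22); core(); snap('top','t2.png')
E
```

```text
t 4.28 V [-26.6 226.4  22.5] F [-0.7 -0.4 -0.2] gap 85.4
shift m [ 0.0007 -0.0003  0.1064] turn [-0.07  0.07 -0.03]
ex,ey,ez in tool [ 0.     1.    -0.001] [-0.001 -0.001 -1.   ] [-1.     0.     0.001]
top core px 1081 pct 2/50/98 [[-141.5, -29.8, 5.4], [10.2, -1.0, 10.2], [93.7, 38.0, 21.3]] angle -2.0
```

```bash
python3 - <<'E'
from h import *
snap('wrist','w2.png')
a=cv2.imread('pics/t2.png')[150:300,260:440];b=cv2.imread('pics/w2.png')
cv2.imwrite('pics/both2.png',np.hstack([cv2.resize(a,(360,300)),cv2.resize(b,(440,275))[:300] if 0 else cv2.resize(b,(440,300))]))
E
```

```text
(no output)
```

View pics/both2.png

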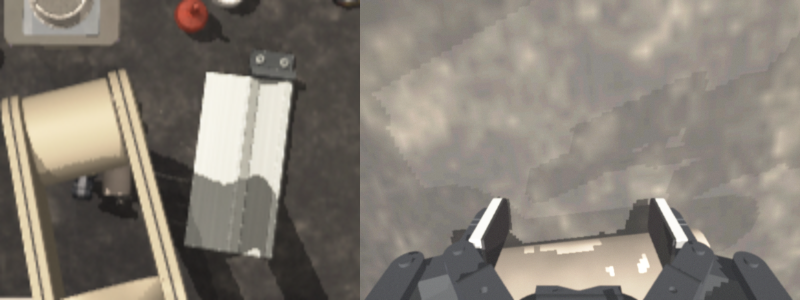

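The wrist view shows the core in front of both fingers, from about (512,262) to (710,240) in the composite. The top view is mostly hidden by the arm, with only the core's far end showing at (118,185). I'll check the core's x extent from the depth.

```bash
cat >> h.py <<'E'
def wcore(name=None):
    s=sense(); y0=inv(s['tool_pos'])[1]
    C,p,d=snap('wrist',name); W=cloud(C,d); V=np.stack([(W-O)@ex,(W-O)@ey,W[...,2]],-1)
    g=p.astype(int)
    m=(g[...,0]-g[...,2]>15)&(V[...,2]>10)&(V[...,2]<60)&(V[...,1]<y0-5)&(V[...,1]>y0-75)&(abs(V[...,0]+27)<130)
    m=cv2.morphologyEx(m.astype(np.uint8),cv2.MORPH_OPEN,np.ones((3,3)))>0
    q=V[m]; print('wrist core px',len(q),np.percentile(q,[0.5,2,50,98,99.5],0).round(1).tolist())
    for a in range(-110,70,15):
        k=abs(q[:,0]-a)<7.5
        if k.sum()>20: print(a,k.sum(),'y max',np.percentile(q[k,1],98).round(1),'z max',np.percentile(q[k,2],95).round(1))
E
python3 - <<'E'
from h import *
wcore()
E
```

```text
wrist core px 14150 [[-75.7, 191.0, 11.4], [-72.8, 192.8, 12.8], [-23.9, 201.9, 28.9], [17.9, 210.3, 38.5], [46.3, 213.9, 39.3]]
-80 310 y max 200.5 z max 28.7
-65 2072 y max 201.9 z max 36.8
-50 2029 y max 203.5 z max 35.8
-35 2117 y max 205.4 z max 35.6
-20 2257 y max 206.9 z max 36.2
-5 2418 y max 208.7 z max 37.8
10 2610 y max 210.6 z max 38.9
25 152 y max 210.1 z max 34.8
40 164 y max 214.5 z max 23.5
55 21 y max 213.8 z max 23.4
```

The core has rolled about 56 mm, but it's still about 7° yawed with its near end ahead. I'll shift the gripper 20 mm toward +x so the far finger has more lever, then keep pushing to the ramp foot.

>>> {"name": "carry_out", "arguments": {
  "commands": [0, 0.01, -0.004, 0, 0, 0, -1, 0, 0.02, 0, 0, 0, 0, -1, 0, 0.02, 0.006, 0, 0, 0, -1, 0, 0.02, 0.013, 0, 0, 0, -1, 0, 0.02, 0.021, 0, 0, 0, -1, 0, 0.02, 0.03, 0, 0, 0, -1, 0, 0.02, 0.039, 0, 0, 0, -1, 0, 0.02, 0.048, 0, 0, 0, -1, 0, 0.02, 0.057, 0, 0, 0, -1, 0, 0.02, 0.066, 0, 0, 0, -1, 0, 0.02, 0.074, 0, 0, 0, -1, 0, 0.02, 0.082, 0, 0, 0, -1]
}}

```text
time: 5.98
tool_pos: [565.8, 112.0, 22.7]
tcp_rot: [24.1, 89.9, -73.0]
ft_force: [1.3, -0.1, 0.6]
finger_gap: 85.4
```

```bash
python3 - <<'E'
from h import *
cmd(-7,100,22); wcore('w3.png'); snap('top','t3.png')
E
```

```text
t 5.97 V [ -6.7 144.2  22.7] F [ 1.3 -0.1  0.6] gap 85.4
shift m [ 0.0007 -0.0003  0.0442] turn [-0.08  0.06 -0.03]
ex,ey,ez in tool [ 0.     1.    -0.001] [-0.001 -0.001 -1.   ] [-1.     0.     0.001]
wrist core px 15705 [[-54.1, 110.0, 11.2], [-51.6, 112.0, 13.4], [-5.1, 123.0, 30.7], [35.5, 130.8, 39.2], [37.3, 131.7, 39.8]]
-50 1682 y max 123.5 z max 37.3
-35 2569 y max 124.8 z max 38.2
-20 2315 y max 126.5 z max 36.6
-5 2608 y max 128.2 z max 37.7
10 2524 y max 129.7 z max 37.6
25 3142 y max 131.2 z max 39.5
40 865 y max 132.3 z max 37.8
```

>>> {"name": "carry_out", "arguments": {
  "commands": [0, 0, 0.005, 0, 0, 0, -1, 0, 0, 0.011, 0, 0, 0, -1, 0, 0, 0.018, 0, 0, 0, -1, 0, 0, 0.025, 0, 0, 0, -1, 0, 0, 0.031, 0, 0, 0, -1, 0, 0, 0.037, 0, 0, 0, -1, 0, 0, 0.043, 0, 0, 0, -1, 0, 0, 0.048, 0, 0, 0, -1, 0, 0, 0.053, 0, 0, 0, -1, 0, 0, 0.058, 0, 0, 0, -1, 0, 0, 0.062, 0, 0, 0, -1, 0, 0, 0.065, 0, 0, 0, -1]
}}

```text
time: 7.58
tool_pos: [557.7, 46.9, 22.7]
tcp_rot: [11.7, 89.9, -85.4]
ft_force: [-0.3, 2.3, 2.5]
finger_gap: 85.2
```

```bash
python3 - <<'E'
from h import *
cmd(-7,50,22); wcore('w4.png'); snap('top','t4.png')
a=cv2.imread('pics/t4.png')[150:300,260:440];b=cv2.imread('pics/w4.png')
cv2.imwrite('pics/both4.png',np.hstack([cv2.resize(a,(360,300)),cv2.resize(b,(440,300))]))
E
```

```text
t 7.58 V [-6.8 78.7 22.7] F [-0.3  2.3  2.5] gap 85.2
shift m [ 0.0007 -0.0001  0.0287] turn [-0.12  0.08 -0.02]
ex,ey,ez in tool [ 0.     1.    -0.002] [-0.001 -0.002 -1.   ] [-1.     0.     0.001]
wrist core px 13631 [[-52.0, 49.6, 16.4], [-49.1, 51.4, 19.5], [-6.0, 59.8, 35.7], [34.3, 65.6, 43.8], [36.6, 66.5, 44.6]]
-50 1040 y max 60.4 z max 41.5
-35 2536 y max 61.4 z max 43.1
-20 2176 y max 62.6 z max 41.0
-5 2462 y max 63.8 z max 42.0
10 2135 y max 64.9 z max 41.9
25 2754 y max 66.1 z max 44.1
40 488 y max 66.7 z max 40.7
55 27 y max 69.1 z max 27.1
```

View pics/both4.png

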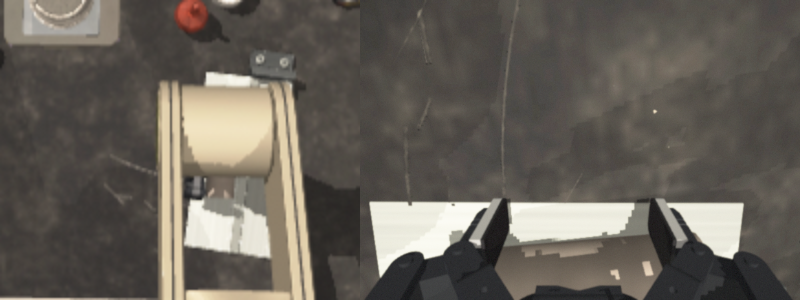

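The core is on the ramp with its yaw down to 4.4° and its centre at about y=42. The wrist view shows it in front of both fingers, from (512,262) to (650,235), with the ramp behind. I'll ease it over the lip.

>>> {"name": "carry_out", "arguments": {
  "commands": [0, 0, 0.003, 0, 0, 0, -1, 0, 0, 0.006, 0, 0, 0, -1, 0, 0, 0.009, 0, 0, 0, -1, 0, 0, 0.012, 0, 0, 0, -1, 0, 0, 0.015, 0, 0, 0, -1, 0, 0, 0.018, 0, 0, 0, -1, 0, 0, 0.021, 0, 0, 0, -1, 0, 0, 0.024, 0, 0, 0, -1, 0, 0, 0.026, 0, 0, 0, -1, 0, 0, 0.028, 0, 0, 0, -1, 0, 0, 0.03, 0, 0, 0, -1, 0, 0, 0.031, 0, 0, 0, -1]
}}

```text
time: 9.18
tool_pos: [553.5, 15.6, 22.4]
tcp_rot: [-15.4, 89.9, -112.4]
ft_force: [-1.1, 0.0, 0.5]
finger_gap: 85.7
```

```bash
python3 - <<'E'
from h import *
cmd(-7,40,22); wcore('w5.png')
E
```

```text
t 9.18 V [-7.3 47.1 22.4] F [-1.1  0.   0.5] gap 85.7
shift m [0.0004 0.0003 0.0071] turn [-0.15  0.12  0.03]
ex,ey,ez in tool [-0.001  1.    -0.003] [-0.002 -0.003 -1.   ] [-1.    -0.001  0.002]
wrist core px 12548 [[-50.3, 22.7, 22.0], [-47.5, 24.2, 23.5], [-9.7, 31.7, 39.5], [32.3, 34.8, 47.3], [34.6, 35.1, 48.1]]
-50 895 y max 34.0 z max 44.9
-35 2707 y max 34.4 z max 47.1
-20 2214 y max 34.7 z max 44.5
-5 2443 y max 34.9 z max 45.3
10 1931 y max 34.8 z max 45.4
25 2132 y max 34.9 z max 47.6
40 226 y max 35.0 z max 42.3
```

It's nearly parallel now and resting on the lip. A few more millimetres should drop it in.

>>> {"name": "carry_out", "arguments": {
  "commands": [0, 0, 0.0015, 0, 0, 0, -1, 0, 0, 0.003, 0, 0, 0, -1, 0, 0, 0.0045, 0, 0, 0, -1, 0, 0, 0.006, 0, 0, 0, -1, 0, 0, 0.006, 0, 0, 0, -1, 0, 0, 0.006, 0, 0, 0, -1, 0, 0, 0.006, 0, 0, 0, -1]
}}

```text
time: 10.1
tool_pos: [552.8, 9.7, 22.4]
tcp_rot: [-13.3, 89.9, -110.4]
ft_force: [0.2, -0.5, -0.6]
finger_gap: 85.7
```

```bash
python3 - <<'E'
from h import *
cmd(-7,70,100); wcore('w6.png')
E
```

```text
t 10.1 V [-7.2 41.1 22.4] F [ 0.2 -0.5 -0.6] gap 85.7
shift m [-0.0776  0.0001 -0.0287] turn [-0.15  0.12  0.03]
ex,ey,ez in tool [-0.     1.    -0.003] [-0.002 -0.003 -1.   ] [-1.    -0.     0.002]
wrist core px 7762 [[-52.2, 8.6, 20.7], [-49.6, 9.8, 24.1], [-6.3, 15.4, 34.0], [35.0, 17.9, 40.7], [37.8, 18.3, 41.4]]
-50 805 y max 18.0 z max 39.8
-35 1451 y max 18.0 z max 40.7
-20 1085 y max 18.1 z max 37.2
-5 1235 y max 17.8 z max 38.2
10 1133 y max 17.9 z max 37.3
25 1746 y max 17.7 z max 40.7
40 307 y max 17.9 z max 35.6
```

It has dropped into the V and lies parallel to it. I'll lift away, move to the near end and shut the fingers.

>>> {"name": "carry_out", "arguments": {
  "commands": [-0.03, 0, -0.005, 0, 0, 0, -1, -0.08, 0, -0.01, 0, 0, 0, -1, -0.128, 0, -0.01, 0, 0, 0, 0, -0.128, -0.05, -0.01, 0, 0, 0, 1, -0.128, -0.1, -0.01, 0, 0, 0, 1, -0.128, -0.14, -0.01, 0, 0, 0, 1, -0.128, -0.15, -0.01, 0, 0, 0, 1, -0.128, -0.15, -0.01, 0, 0, 0, 1, -0.128, -0.15, -0.01, 0, 0, 0, 1, -0.128, -0.15, -0.01, 0, 0, 0, 1]
}}

```text
time: 11.4
tool_pos: [406.0, 38.2, 150.6]
tcp_rot: [-13.4, 89.9, -110.5]
ft_force: [-0.7, -1.2, 0.4]
finger_gap: 0.0
```

```bash
python3 - <<'E'
from h import *
cmd(-135,0,40)
C,p,d=snap('wrist','w7.png'); W=cloud(C,d); V=np.stack([(W-O)@ex,(W-O)@ey,W[...,2]],-1); np.save('V7.npy',V)
g=p.astype(int); m=(g[...,0]-g[...,2]>15)&(V[...,2]>28)&(V[...,2]<60)&(abs(V[...,1])<25)&(V[...,0]<70)
print(m.sum(),np.percentile(V[m],[0.5,2,50,98,99.5],0).round(1).tolist())
f=(abs(V[...,0]+157)<40)&(abs(V[...,1]-51)<40)&(V[...,2]>100)
print('fingers',np.percentile(V[f],[0.5,2,50,98,99.5],0).round(1).tolist())
k=f&(V[...,2]<np.percentile(V[f][:,2],5)+10); print('tip',np.percentile(V[k],[1,50,99],0).round(1).tolist())
T=snap('top','t7.png')
b=cv2.imread('pics/t7.png')[165:290,330:430]
cv2.imwrite('pics/both7.png',np.hstack([cv2.resize(cv2.imread('pics/w7.png'),(480,300)),cv2.resize(b,(240,300),interpolation=2)]))
E
```

```text
t 11.4 V [-156.4   51.7  150.6] F [-0.7 -1.2  0.4] gap 0.0
shift m [0.1107 0.0216 0.0514] turn [-0.16  0.12  0.03]
ex,ey,ez in tool [-0.001  1.    -0.003] [-0.002 -0.003 -1.   ] [-1.    -0.     0.002]
9232 [[-72.8, -17.1, 28.2], [-72.4, -16.1, 28.9], [-6.1, 5.3, 41.8], [63.7, 17.0, 45.5], [66.1, 17.5, 45.9]]
fingers [[-196.5, 42.0, 135.7], [-195.0, 43.2, 141.8], [-156.9, 62.7, 187.6], [-118.9, 68.9, 211.3], [-117.5, 69.2, 212.5]]
tip [[-170.0, 57.4, 132.8], [-156.9, 61.6, 149.3], [-143.4, 62.8, 161.5]]
```

View pics/both7.png

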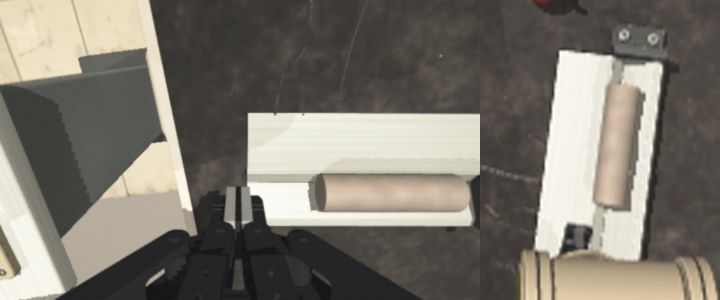

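The core is seated, with its ends at x ≈ -73 and +66, so its centre is about -3 mm and it is parallel to the V. In the picture its near end is at (318,193) and the shut fingers are at (238,200). I'll move over the V behind the near end and descend.

>>> {"name": "carry_out", "arguments": {
  "commands": [0, 0.02, 0.025, -0.15, 0, 0, 1, 0, 0.046, 0.0517, -0.15, 0, 0, 1, 0, 0.046, 0.0517, -0.15, 0, 0, 1, 0.04, 0.046, 0.0517, -0.15, 0, 0, 1, 0.08, 0.046, 0.0517, -0.15, 0, 0, 1, 0.105, 0.046, 0.0517, -0.15, 0, 0, 1, 0.114, 0.046, 0.0517, -0.15, 0, 0, 1, 0.114, 0.046, 0.0517, -0.15, 0, 0, 1]
}}

```text
time: 12.5
tool_pos: [444.5, -18.7, 36.3]
tcp_rot: [-44.8, 89.8, -141.7]
ft_force: [0.2, -0.1, 0.2]
finger_gap: -0.2
```

```bash
python3 - <<'E'
from h import *
cmd(-55,0,36)
C,p,d=snap('wrist','w8.png'); W=cloud(C,d); V=np.stack([(W-O)@ex,(W-O)@ey,W[...,2]],-1)
x0=inv(sense()['tool_pos'])[0]
for z in range(20,75,6):
    f=(abs(V[...,0]-x0)<36)&(abs(V[...,1])<30)&(abs(V[...,2]-z)<3)&(p.astype(int).max(2)<120)
    if f.sum()>10: print(z,f.sum(),np.percentile(V[f],[2,98],0).round(1).tolist())
E
```

```text
t 12.5 V [-1.113e+02 -1.000e-01  3.630e+01] F [ 0.2 -0.1  0.2] gap -0.2
shift m [ 0.0002  0.0563 -0.0001] turn [0.   0.11 0.11]
ex,ey,ez in tool [-0.002  1.     0.   ] [-0.002  0.    -1.   ] [-1.    -0.002  0.002]
20 98 [[-122.9, 5.7, 17.6], [-100.8, 10.8, 23.0]]
26 284 [[-124.7, 5.6, 23.2], [-98.8, 10.7, 28.9]]
32 346 [[-124.9, 5.5, 29.2], [-98.7, 10.6, 34.9]]
38 369 [[-124.8, 5.7, 35.1], [-98.7, 10.7, 40.9]]
44 385 [[-124.8, 5.6, 41.1], [-98.5, 10.8, 46.6]]
50 661 [[-113.2, -11.1, 47.3], [-105.2, 10.8, 52.7]]
56 763 [[-132.1, 5.6, 53.5], [-90.9, 13.1, 58.9]]
62 2626 [[-142.3, -8.8, 59.2], [-80.8, 13.1, 64.9]]
68 5160 [[-145.2, -8.7, 65.2], [-76.6, 12.7, 70.9]]
74 4196 [[-145.6, -9.6, 71.1], [-75.4, 12.0, 76.8]]
```

The finger front stands 12.7 mm ahead of the TCP over the core's height. I'll push to about 5 mm short of the stop.

>>> {"name": "carry_out", "arguments": {
  "commands": [0, 0.01, 0, 0, 0, 0, 1, 0, 0.019, 0, 0, 0, 0, 1, 0, 0.023, 0, 0, 0, 0, 1, 0, 0.026, 0, 0, 0, 0, 1, 0, 0.029, 0, 0, 0, 0, 1, 0, 0.033, 0, 0, 0, 0, 1, 0, 0.037, 0, 0, 0, 0, 1, 0, 0.041, 0, 0, 0, 0, 1, 0, 0.045, 0, 0, 0, 0, 1, 0, 0.048, 0, 0, 0, 0, 1, 0, 0.051, 0, 0, 0, 0, 1, 0, 0.053, 0, 0, 0, 0, 1]
}}

```text
time: 14.05
tool_pos: [498.1, -25.3, 37.2]
tcp_rot: [-8.3, 89.9, -105.2]
ft_force: [-1.6, 0.1, -0.3]
finger_gap: -0.0
```

```bash
python3 - <<'E'
from h import *
cmd(-53,0,36)
C,p,d=snap('wrist','w9.png'); W=cloud(C,d); V=np.stack([(W-O)@ex,(W-O)@ey,W[...,2]],-1)
g=p.astype(int); m=(g[...,0]-g[...,2]>15)&(V[...,2]>28)&(V[...,2]<60)&(abs(V[...,1])<25)
print('core',m.sum(),np.percentile(V[m],[0.5,2,50,98,99.5],0).round(1).tolist())
m=(V[...,2]>30)&(V[...,2]<50)&(V[...,0]>85)&(abs(V[...,1])<40)&(g.max(2)<110)
if m.sum(): print('stop',m.sum(),np.percentile(V[m],[1,5,50],0).round(1).tolist())
cv2.imwrite('pics/w9c.png',cv2.resize(cv2.imread('pics/w9.png')[200:400],(800,250)))
E
```

```text
t 14.05 V [-57.3  -0.2  37.2] F [-1.6  0.1 -0.3] gap -0.0
shift m [ 0.0012  0.0043 -0.0002] turn [0.   0.12 0.02]
ex,ey,ez in tool [-0.  1.  0.] [-0.002  0.    -1.   ] [-1.    -0.     0.002]
core 22967 [[-43.0, -16.3, 28.2], [-40.8, -14.2, 29.0], [14.5, 7.4, 41.6], [64.1, 17.0, 45.3], [67.8, 17.5, 45.7]]
```

View pics/w9c.png

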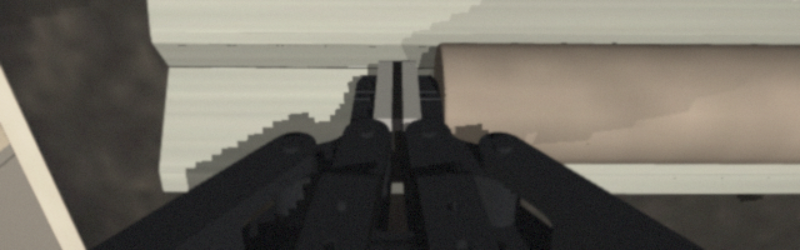

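The fingers are in contact at (440,90) with 1.6 N of sliding friction. From here I'll creep and watch the force.

>>> {"name": "carry_out", "arguments": {
  "commands": [0, 0.0007, 0, 0, 0, 0, 1, 0, 0.0014, 0, 0, 0, 0, 1, 0, 0.0021, 0, 0, 0, 0, 1, 0, 0.0028, 0, 0, 0, 0, 1]
}}

```text
time: 14.6
tool_pos: [501.1, -25.7, 37.3]
tcp_rot: [1.8, 89.9, -95.1]
ft_force: [-1.4, 0.3, -0.5]
finger_gap: -0.2
```

>>> {"name": "carry_out", "arguments": {
  "commands": [0, 0.0007, 0, 0, 0, 0, 1, 0, 0.0014, 0, 0, 0, 0, 1]
}}

```text
time: 14.85
tool_pos: [502.5, -25.9, 37.3]
tcp_rot: [1.2, 89.9, -95.7]
ft_force: [-1.6, 0.9, -0.4]
finger_gap: -0.5
```

>>> {"name": "carry_out", "arguments": {
  "commands": [0, 0.0005, 0, 0, 0, 0, 1, 0, 0.001, 0, 0, 0, 0, 1]
}}

```text
time: 15.1
tool_pos: [503.6, -26.0, 37.3]
tcp_rot: [2.2, 89.9, -94.7]
ft_force: [-1.7, -0.5, 0.1]
finger_gap: 0.2
```

>>> {"name": "carry_out", "arguments": {
  "commands": [0, 0.0004, 0, 0, 0, 0, 1, 0, 0.0008, 0, 0, 0, 0, 1]
}}

```text
time: 15.35
tool_pos: [504.3, -26.1, 37.2]
tcp_rot: [-1.5, 89.9, -98.4]
ft_force: [-2.1, 0.6, 0.3]
finger_gap: 0.1
```

>>> {"name": "carry_out", "arguments": {
  "commands": [0, 0.0004, 0, 0, 0, 0, 1, 0, 0.0008, 0, 0, 0, 0, 1]
}}

```text
time: 15.6
tool_pos: [504.6, -26.1, 37.2]
tcp_rot: [-33.4, 89.9, -130.3]
ft_force: [-7.6, 0.7, 4.6]
finger_gap: 0.1
```

```bash
python3 - <<'E'
from h import *
cmd(-53,0,36)
E
```

```text
t 15.6 V [-50.8  -0.2  37.2] F [-7.6  0.7  4.6] gap 0.1
shift m [ 0.0012 -0.0022 -0.0002] turn [0.   0.12 0.08]
ex,ey,ez in tool [-0.001  1.     0.   ] [-0.002  0.    -1.   ] [-1.    -0.001  0.002]
```

The force rose to 7.6 N, so the core has met the stop. I'll back off along the V, lift clear and check.

>>> {"name": "carry_out", "arguments": {
  "commands": [0, -0.005, 0, 0, 0, 0, 1, 0, -0.02, 0, 0, 0, 0, 1, 0, -0.04, 0, 0, 0, 0, 1, -0.03, -0.06, 0, 0, 0, 0, 1, -0.08, -0.08, 0, 0, 0, 0, 1, -0.13, -0.08, -0.04, 0, 0, 0, 1, -0.16, -0.08, -0.09, 0, 0, 0, 1, -0.18, -0.08, -0.14, 0, 0, 0, 1, -0.18, -0.08, -0.19, 0, 0, 0, 1, -0.18, -0.08, -0.22, 0, 0, 0, 1, -0.18, -0.08, -0.22, 0, 0, 0, 1]
}}

```text
time: 16.98
tool_pos: [452.1, 204.1, 217.0]
tcp_rot: [-21.0, 89.9, -117.7]
ft_force: [-0.8, -1.3, -0.3]
finger_gap: 0.0
```

```bash
python3 - <<'E'
from h import *
print(sense()['ft_force'].round(1),inv(sense()['tool_pos']))
C,p,d=snap('top','t10.png'); W=cloud(C,d); V=np.stack([(W-O)@ex,(W-O)@ey,W[...,2]],-1)
g=p.astype(int); m=(g[...,0]-g[...,2]>15)&(V[...,2]>20)&(V[...,2]<60)&(abs(V[...,1])<30)&(abs(V[...,0])<110)
q=V[m]; print(m.sum(),np.percentile(q,[1,50,99],0).round(1).tolist(),'angle',np.degrees(np.arctan(np.polyfit(q[:,0],q[:,1],1)[0])).round(2))
b=cv2.imread('pics/t10.png'); a=cv2.imread('pics/top1.png')
cv2.imwrite('pics/fin.png',np.hstack([cv2.resize(b[165:290,330:430],(400,500),interpolation=2),np.vstack([a[120:290,180:460],b[120:290,180:460],np.zeros((160,280,3),np.uint8)])]))
E
```

```text
[-0.8 -1.3 -0.3] [-130.7  222.   217. ]
749 [[-70.0, -29.2, 20.4], [29.3, 1.9, 42.2], [100.3, 19.9, 49.5]] angle 1.88
```

View pics/fin.png

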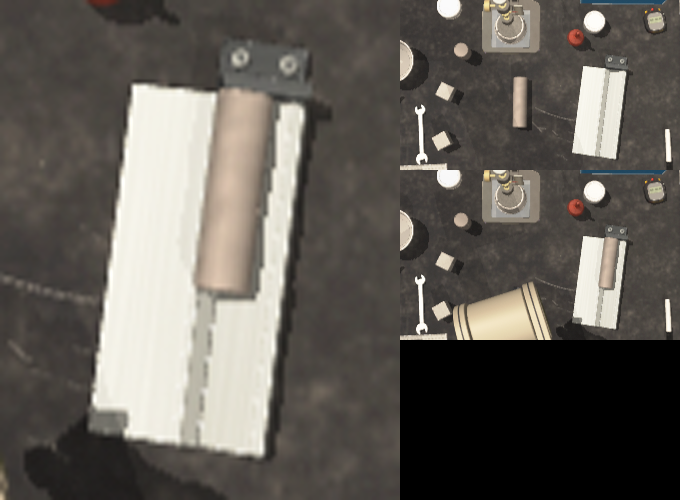

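The final top view shows the core in the V with its far end against the stop at (245,92). Its edge slope of 0.118 against the block's 0.113 means it is parallel. The bystanders look unmoved.

```bash
python3 -c "
from h import *
print(order.hand_in())"
```

```text
the job is handed in; nothing more can be done
None
```

The core is in the V with its far end against the end stop, and I handed the job in about 17 s into the 48 s limit; no verdict was reported.

I rolled the core along the bench and up the ramp with both open fingertips. It dropped into the V with its centre at about x = -3 mm. I then slid it about 33 mm with the shut fingers on its near end until the push force rose from about 2 N to 7.6 N. It was never gripped or lifted.

**Last checks:**
- **Core position:** the final top view shows the far end at the stop. I judged contact from the force rise and that picture, not from a measured gap.
- **Alignment:** the picture edges show the core parallel to the V (slope 0.118 against 0.113 for the block). One check disagreed: the automatic angle fit read 1.9°. Its pixel mask reached out to y = -29 mm, beyond the core, so I discounted it.
- **Bystanders:** they look unmoved when I compare the first and last pictures by eye. I did not measure them, and the arm may hide part of one cube in the last picture.
- **Robot:** it stands clear of everything, with the tool about 217 mm above the bench.

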